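Extend a telescoping bench leg to its last hole

ROBOT

A 6-joint arm with a two-finger parallel gripper is mounted at the origin on the work surface. World frame = base frame: x ahead of the robot, y to its left, z up, the work surface at z = 0. Lengths are in mm, angles in rad, forces in N, time in s.
With the tool pointing down it reaches from about 275 to 750 mm from the base axis. Payload 10.2 kg.
Tool frame: the origin (TCP) lies between the finger pads; the fingertips stand 17 mm ahead of it and the grasp point (between the pads) lies 2 mm behind it; z points along the fingers, y is the line along which they close (so a half turn about z gives the same grasp; the last joint's range is limited). The gripper opens to 85 mm and grips with 20 to 120 N. Pads are 22 mm wide; open, the fingers measure 114 mm over their backs; the gripper's body (76 mm by 85 mm) begins 54 mm behind the grasp point. The pads swing forward as they close: fully open they stand 13 mm farther back than shut.
Start: joints at [-1.539, 0.313, 1.498, -0, 1.331, -0.223], TCP at [132.314, -508.059, 248.294] pointing down, gripper open.
Joint ranges: [-2.94, 2.94], [-0.97, 2.17], [0.19, 2.56], [-1.23, 4.37], [0.02, 3.11], [-2.88, 2.88]. Speed limits (rad/s): [2.39, 2.39, 3.01, 3.14, 3.14, 3.14].

INTERFACE

Orientations are given as a unit quaternion [w, x, y, z].
In Python, from rig import * gives the robot as it stands.
- The arm moves only by the tool step_arm, never from a script. Its argument "commands" is text: rows parted by semicolons, each of 7 numbers parted by spaces: the opening, from 0 (shut) to 1 (fully open), then the shift along the tool's x, y, z in cm, then the turn, a rotation vector about the tool's x, y, z in rad. In form: hand x y z rx ry rz; .... A call has 1 to 20 rows; each row is the pose to reach, as a shift and turn from the pose commanded when the call began, along the tool's axes at that moment; what a row does not reach only later rows make up. A row lasts 1/12 s, in which the tool goes at most 41.7 mm and 7.16 degrees, less where a joint would pass 70% of its speed; a pose out of reach is approached as far as the arm can. A call with a gripper value outside its range is refused whole. The fingers move at their own pace and stop on an object; "newtons" is the grip in N (left out, the last holds). Time passes only in rows, so rows that repeat a pose let the fingers close. It gives the time, the measured TCP pose, the force, the opening and the grip force at its end, in the units of the state.
- sense(): the state, without advancing time (a new reading comes with each control period).
- capture(name): name is "side" or "top" or "wrist"; returns the picture (480x640x3 uint8, red, green, blue); there is no depth.
- camera_model(name): a dict with "mtx" (3x3 intrinsics, pixels), "eye" and "rotation" of the camera in the world. Camera axes: x right, y down, z forward; pixel columns grow to the right and rows downward; lengths in mm; the calibration is good to about 2 mm. The wrist camera is an equidistant fisheye: a pixel r from the principal point sees the ray r / f radians off the axis. A picture is of the moment at which its call begins: read the wrist's pose just before it. camera_model takes no time and is no camera call; for the wrist camera it gives the pose at the moment of the call.
- finish_job(): hands the job in; it is judged then, once.
Trained networks look in the newest picture that a camera, given by its name, has taken for a name from the list of things; names that differ only in an ending like _2 or _b are one class to them, and where a whole thing is asked for, a point or a joint stands for the part that bears it (a point fixed in the world has none). Each returns a list of dicts, best first, with "score" (0 to 1); they miss things now and then, are a little off and sometimes report something else, mostly with a low value. They report only what shows in the picture. A call takes as long as a camera call.
- search_frame(camera, label): "rect" ([centre column, centre row, width, height] in pixels, round what is visible of it).
- trace(camera, label): "mask" (480x640 bool, what is visible of it) and "rect" ([centre column, centre row, width, height] in pixels, round what is visible of it).
- spot_point(camera, label): "xy" ([column, row] in pixels: a listed point, or the origin of a listed thing).
The state is a dict: "time_s": time; "joints": joint angles; "dq": joint speeds; "tau": joint torques, N m; "eef_pos": TCP position; "ee_rot": TCP orientation; "force": force on the tool from outside, world axes, zero at the start; "wrist_torque": the same for the moment, N m; "grip_width": opening from 0.0 (shut) to 1.0 (fully open); "grip_force": force on a finger pad.
Only numpy, scipy, OpenCV 4.12 (cv2) and the standard library are available. Lean on these libraries where they do the work, as an engineer would, in place of code of your own. Each camera call takes 0.05 s, during which the arm holds its last target. There are 200 camera calls.

TASK

On the black base plate lie two telescoping legs. Take the one with the large round foot: press its spring button down, slide it towards the foot until it comes to the last hole, the one nearest the foot, and let it go so that it pops fully up there. Leave the other leg, the one with the plain square end, set as it is.

Things in the scene. Friction and masses are not known exactly. Their poses are not given: they have to be found in the camera images.
- leg_cap (a point): Centre of the flat top of the round-footed leg's black button cap: upright cylinder, 22 mm across, 28 mm tall, not turning; grip its sides or push its top. This point moves with it: 40 mm above the tube's top face when up (cap's underside 12 mm above it), 30 mm when right down (underside 2 mm). The button rides on the inner tube, which carries the 62 mm grey foot disc; sliding takes 2 to 5 N
- leg_far_hole (a point): Target hole's centre, in the top face (50 mm above the table) of that leg's fixed 40 mm square, 240 mm long tube; its y axis runs along the tube towards the foot. Three holes 28 mm long, 50 mm apart, joined by a slot; this is nearest the foot, the button starts in the one 100 mm off. An 18 mm shoulder under the cap locks in them, 5 mm play each way; end stop 4 mm past this centre
- leg_button (a joint): How far that leg's button is pressed, m: 0 fully up, 0.010 right down. The spring needs 2.5 N to start, 6 N right down. Beyond about 0.007 it is free to slide; let go between holes it stays held down at about 0.006 under the tube's top wall until it comes to a hole. It would pop up in the middle hole too
- spare_slide (a joint): How far the other leg is drawn out, m; it starts near 0.05, its button up in its middle hole. That leg lies parallel on the same plate, 150 mm away between axes, on either side, with the same tube and button but a plain 34 mm square end instead of the round foot

How it is judged:
By the outcome, as a careful person would: the job done as asked, in the order asked, and still so for the second after the job is handed in, with the robot touching nothing.
It also fails if it takes over 32 s, if anything falls off the work surface, if the arm or the gripper's body presses on something with over 40 N, if the wrist force passes 120 N, or if a joint passes its speed limit or range.

## Working session

There is one attempt and no reset: what is moved stays moved. The work goes in short steps, Python scripts to look and compute and a tool call to move; the robot and the scene stay as the last step left them, time stands still between calls to the robot, and variables do not carry over. Pictures are saved under pics/ and viewed, at most 10 in all, crops included, and the job is handed in when it is done.

Besides the shell and the picture viewer there is one more tool, called after "Emit:" as name(argument=value, ...), one argument or row to a line, values as JSON. step_arm: Moves the arm, as the interface text tells. Its arguments: {"type":"object","properties":{"commands":{"type":"string"},"newtons":{"type":"number"}},"required":["commands"]}

```bash
mkdir -p pics
cat > h.py <<'E'
from rig import *
import numpy as np, cv2
def ray(name,xy,m=None):
    m=m or camera_model(name); K=np.array(m["mtx"]); 
    d=np.linalg.inv(K)@[xy[0],xy[1],1]
    if name=="wrist":
        r=np.hypot(d[0],d[1]); d=np.array([d[0]/r*np.sin(r),d[1]/r*np.sin(r),np.cos(r)]) if r>1e-9 else np.array([0,0,1.])
    return np.array(m["eye"]),np.array(m["rotation"])@d
def atz(name,xy,z,m=None):
    e,d=ray(name,xy,m); return e+d*(z-e[2])/d[2]
def save(im,f): cv2.imwrite("pics/"+f,im[:,:,::-1])
E
python3 - <<'E'
from h import *
s=sense(); print(s["time_s"],s["eef_pos"],s["ee_rot"],s["grip_width"])
ims=[]
for n in ("top","side"):
    im=capture(n); ims.append(im)
    print(n,camera_model(n)["eye"])
    for l,z in (("leg_cap",90),("leg_far_hole",50)):
        for r in spot_point(n,l)[:3]: print(l,r["score"],np.round(r["xy"]),np.round(atz(n,r["xy"],z)))
save(ims[0],"top0.png"); save(ims[1],"side0.png")
print(camera_model("top"))
E
```

```text
0.0 [ 132.30581883 -507.79956941  247.72560526] [-6.75045086e-04  9.91896739e-01  1.27044865e-01  7.82524115e-05] 1.0002827066788973
top [480.63301367 -22.33432158 730.873396  ]Traceback (most recent call last):
  File "<stdin>", line 8, in <module>
  File "h.py", line 10, in atz
    e,d=ray(name,xy,m); return e+d*(z-e[2])/d[2]
        ~~~^^^^^^^^^^^
  File "h.py", line 8, in ray
    return np.array(m["eye"]),np.array(m["rotation"])@d
                              ~~~~~~~~~~~~~~~~~~~~~~~^~
ValueError: matmul: Input operand 1 has a mismatch in its core dimension 0, with gufunc signature (n?,k),(k,m?)->(n?,m?) (size 3 is different from 4)
```

```bash
sed -i 's/np.array(m\["rotation"\])@d/R.from_quat(m["rotation"],scalar_first=True).apply(d)/; 2a from scipy.spatial.transform import Rotation as R' h.py
python3 - <<'E'
from h import *
print(camera_model("top"))
ims=[]
for n in ("top","side"):
    im=capture(n); ims.append(im)
    print(n,camera_model(n)["eye"])
    for l,z in (("leg_cap",90),("leg_far_hole",50)):
        for r in spot_point(n,l)[:3]: print(l,r["score"],np.round(r["xy"]),np.round(atz(n,r["xy"],z)))
save(ims[0],"top0.png"); save(ims[1],"side0.png")
E
```

```text
{'mtx': array([[613.05466489,   0.        , 318.26585462],
       [  0.        , 613.05466489, 230.71156973],
       [  0.        ,   0.        ,   1.        ]]), 'eye': array([480.63301367, -22.33432158, 730.873396  ]), 'rotation': array([-0.03876345,  0.71543179, -0.69575046,  0.05085313])}
top [480.63301367 -22.33432158 730.873396  ]
leg_cap 0.8 [376. 191.] [607. -92.  90.]
side [510.94333835 476.99541922 502.81867947]
leg_cap 0.95 [297. 205.] [612. -95.  90.]
leg_far_hole 0.97 [267. 282.] [632.  10.  50.]
```

View pics/top0.png

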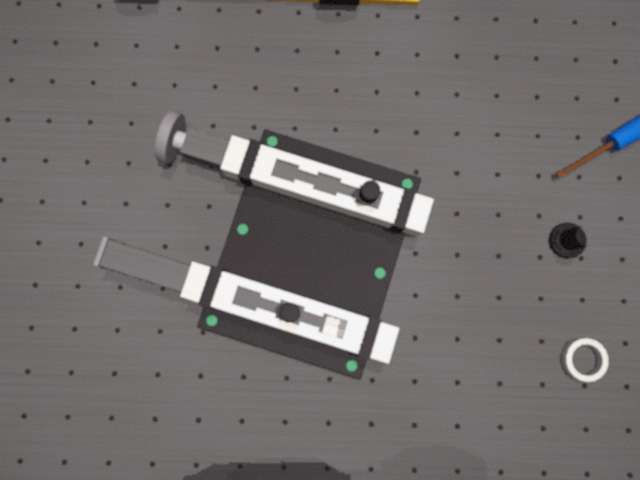

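View pics/side0.png

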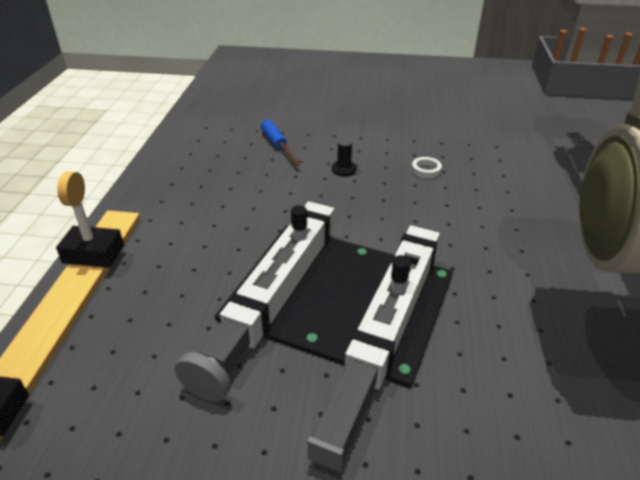

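Top view: the round-foot leg is the upper one, with its cap near (370,188), far hole near (286,171) and foot at (172,138). The square-end leg is below, with its cap at (290,312). The side view agrees: cap (298,212), far hole (267,282). The foot-ward direction is roughly +y with a little +x.

```bash
cat >> h.py <<'E'
def tri(a,b):
    (p,u),(q,v)=a,b
    A=np.stack([u,-v],1); t=np.linalg.lstsq(A,q-p,rcond=None)[0]
    x,y=p+t[0]*u,q+t[1]*v; return (x+y)/2,np.linalg.norm(x-y)
def move(target,ydir_deg,s=None):
    "shift (cm) and rotvec in tool axes to put TCP at target, pointing down, tool y along ydir (mod 180)"
    s=s or sense(); q=R.from_quat(s["ee_rot"],scalar_first=True)
    best=None
    for a in (ydir_deg,ydir_deg+180):
        a=np.radians(a); y=np.array([np.cos(a),np.sin(a),0]); z=np.array([0,0,-1.]); x=np.cross(y,z)
        r=(q.inv()*R.from_matrix(np.stack([x,y,z],1))).as_rotvec()
        if best is None or np.linalg.norm(r)<np.linalg.norm(best): best=r
    return np.round(q.inv().apply(np.array(target)-s["eef_pos"])/10,2),np.round(best,3)
E
python3 - <<'E'
from h import *
im=cv2.imread("pics/top0.png",0)
m=np.zeros_like(im); m[125:240,215:440]=(im[125:240,215:440]>150)
p=np.array([atz("top",(c,r),50)[:2] for r,c in np.argwhere(m)],np.float32)
rc=cv2.minAreaRect(p); b=cv2.boxPoints(rc); print(rc); print(b)
print(tri(ray("top",(370,187)),ray("side",(297,205))),tri(ray("top",(286,171)),ray("side",(267,282))))
print(move([610,-93,250],75.6))
E
```

```text
Traceback (most recent call last):
  File "h.py", line 11, in atz
    e,d=ray(name,xy,m); return e+d*(z-e[2])/d[2]
        ~~~^^^^^^^^^^^
  File "h.py", line 5, in ray
    m=m or camera_model(name); K=np.array(m["mtx"]);
           ~~~~~~~~~~~~^^^^^^
ValueError: time passes only in moves, steps and waits
```

Run:
```python
from h import *
cm=camera_model("top")
im=cv2.imread("pics/top0.png",0)
m=np.zeros_like(im); m[125:240,215:440]=(im[125:240,215:440]>150)
p=np.array([atz("top",(c,r),50,cm)[:2] for r,c in np.argwhere(m)],np.float32)
rc=cv2.minAreaRect(p); print(rc); print(cv2.boxPoints(rc))
print(tri(ray("top",(370,187)),ray("side",(297,205))),tri(ray("top",(286,171)),ray("side",(267,282))))
print(move([610,-93,250],75.6))
```

```text
((609.3644409179688, -39.810081481933594), (243.50991821289062, 109.41415405273438), 84.32341766357422)
[[ 542.8825   -155.55672 ]
 [ 651.7601   -166.37921 ]
 [ 675.8464     75.936554]
 [ 566.9688     86.75905 ]]
(array([609.76458534, -85.360681  ,  97.09280881]), np.float64(0.3392929284846888)) (array([634.5652177 ,   5.66782411,  45.06679199]), np.float64(2.453478308124964))
(array([ 56.69, -28.12,  -0.17]), array([-0.   ,  0.   ,  0.506]))
```

Emit:
step_arm(
  commands="0.6 56.7 -28.1 0 0 0 0.506;0.6 56.7 -28.1 0 0 0 0.506;0.6 56.7 -28.1 0 0 0 0.506;0.6 56.7 -28.1 0 0 0 0.506;0.6 56.7 -28.1 0 0 0 0.506;0.6 56.7 -28.1 0 0 0 0.506;0.6 56.7 -28.1 0 0 0 0.506;0.6 56.7 -28.1 0 0 0 0.506;0.6 56.7 -28.1 0 0 0 0.506;0.6 56.7 -28.1 0 0 0 0.506;0.6 56.7 -28.1 0 0 0 0.506;0.6 56.7 -28.1 0 0 0 0.506;0.6 56.7 -28.1 0 0 0 0.506;0.6 56.7 -28.1 0 0 0 0.506;0.6 56.7 -28.1 0 0 0 0.506;0.6 56.7 -28.1 0 0 0 0.506;0.6 56.7 -28.1 0 0 0 0.506;0.6 56.7 -28.1 0 0 0 0.506;0.6 56.7 -28.1 0 0 0 0.506;0.6 56.7 -28.1 0 0 0 0.506",
  newtons=50,
)

```text
time_s: 2.07
eef_pos: [609.6, -94.2, 248.5]
ee_rot: [0.0, 0.992, -0.126, -0.0]
force: [-0.1, 0.5, -0.4]
grip_width: 0.598
grip_force: 0.0
```

Run:
```python
from h import *
s=sense(); print(s["time_s"],s["eef_pos"],np.abs(s["dq"]).max(),s["force"])
cm=camera_model("wrist"); im=capture("wrist"); save(im,"w0.png"); print(cm)
for l,z in (("leg_cap",90),("leg_far_hole",50)):
    for r in spot_point("wrist",l)[:2]: print(l,r["score"],np.round(r["xy"],1),np.round(atz("wrist",r["xy"],z,cm),1))
```

```text
2.0667 [609.56971516 -94.17727116 248.49800059] 0.003989645830806694 [-0.09133498  0.53372378 -0.40178718]
{'mtx': array([[371.64829954,   0.        , 319.86383479],
       [  0.        , 371.64829954, 238.13023227],
       [  0.        ,   0.        ,   1.        ]]), 'eye': array([ 684.48344473, -113.50463253,  373.90473861]), 'rotation': array([-0.09274613, -0.60516283,  0.78159251,  0.11953771])}
leg_cap 0.59 [312.2 224.9] [610.5 -88.2  90. ]
leg_far_hole 0.71 [203.6 212.4] [637.2   9.7  50. ]
```

View pics/w0.png

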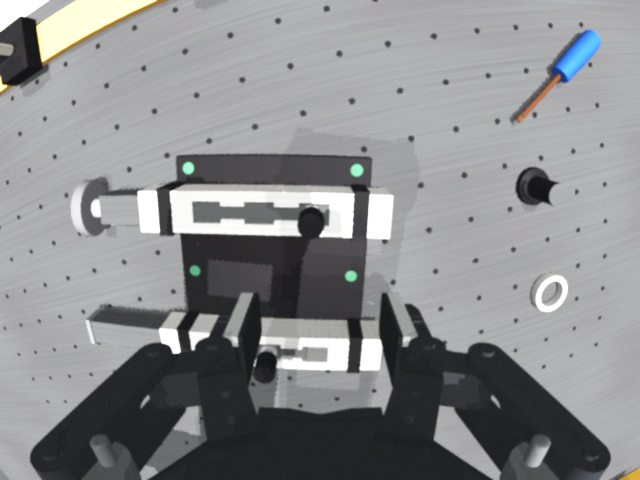

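The wrist view shows the round-foot leg running across at row ~212, with its cap top at (311,222) and the far-hole block at x 193–221. The tube ends are at x≈139 and x≈392. The finger tips are clear of everything.

Run:
```python
from h import *
cm=camera_model("wrist")
im=cv2.imread("pics/w0.png",0).astype(int)
P=[]
for c in list(range(226,240))+list(range(262,296))+list(range(332,346))+list(range(372,388)):
    col=im[175:250,c]; w=np.where(col>150)[0]
    if len(w)>20: P.append((c,175+(w.min()+w.max())/2,w.max()-w.min()))
P=np.array(P); print(P[::12])
W=np.array([atz("wrist",(p[0],p[1]),50,cm) for p in P])
k=np.polyfit(W[:,1],W[:,0],1); print("angle",np.degrees(np.arctan2(1,k[0])),"x at y=-88",np.polyval(k,-88),"x at 9",np.polyval(k,9))
for c in (139,392,193,221): print(c,atz("wrist",(c,212.5),50,cm))
print(move([611,-88,110],75.0))
```

```text
[[226.  209.   48. ]
 [238.  209.5  49. ]
 [272.  210.   50. ]
 [284.  210.5  49. ]
 [332.  212.   50. ]
 [344.  212.5  51. ]
 [382.  212.   74. ]]
angle 74.25569954376579 x at y=-88 612.8527655992715 x at 9 640.1991785657417
139 [655.67433468  75.68678328  50.        ]
392 [ 593.58671855 -157.44399229   50.        ]
193 [640.18191217  20.13695154  50.        ]
221 [632.92057331  -6.39750899  50.        ]
(array([-0.03, -0.62, 13.86]), array([ 0.   , -0.   ,  0.009]))
```

Emit:
step_arm(
  commands="0.6 0 -0.6 4 0 0 0.015;0.6 0 -0.6 8 0 0 0.015;0.6 0 -0.6 12 0 0 0.015;0.6 0 -0.6 14.5 0 0 0.015;0.6 0 -0.6 15.5 0 0 0.015;0.6 0 -0.6 16.4 0 0 0.015;0.6 0 -0.6 16.4 0 0 0.015;0.6 0 -0.6 16.4 0 0 0.015;0.6 0 -0.6 16.4 0 0 0.015",
)

```text
time_s: 2.97
eef_pos: [612.6, -87.8, 86.2]
ee_rot: [0.0, 0.991, -0.133, 0.002]
force: [0.4, -0.3, 0.4]
grip_width: 0.599
grip_force: 0.0
```

Run:
```python
from h import *
s=sense(); print(s["time_s"],s["eef_pos"],s["force"])
cm=camera_model("wrist"); im=capture("wrist"); save(im,"w1.png")
for r in spot_point("wrist","leg_cap")[:2]: print(r["score"],np.round(r["xy"],1),np.round(atz("wrist",r["xy"],90,cm),1))
```

```text
2.9667 [612.55977901 -87.7742745   86.22226683] [ 0.36659916 -0.27884586  0.37199658]
```

View pics/w1.png

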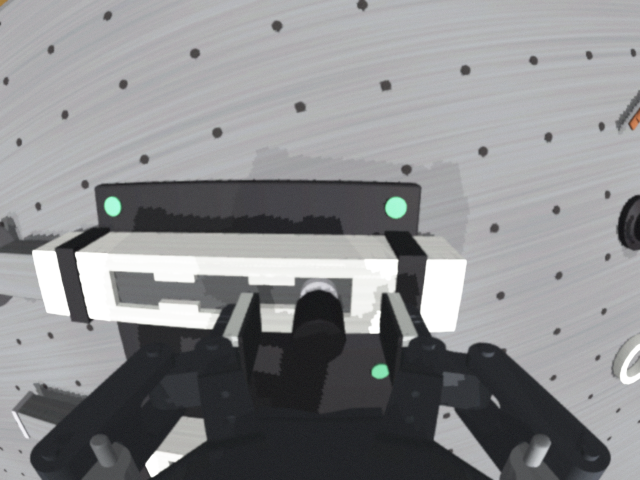

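The cap at (320,328) is centred between the pads at x 258 and x 385, both clear of the tube. Closing now.

Emit:
step_arm(
  commands="0 0 0 0.1 0 0 0;0 0 0 0.1 0 0 0;0 0 0 0.1 0 0 0;0 0 0 0.1 0 0 0;0 0 0 0.1 0 0 0;0 0 0 0.1 0 0 0;0 0 0 0.1 0 0 0;0 0 0 0.1 0 0 0;0 0 0 0.1 0 0 0;0 0 0 0.1 0 0 0",
  newtons=50,
)

```text
time_s: 3.9
eef_pos: [611.8, -87.4, 83.4]
ee_rot: [0.0, 0.991, -0.133, 0.0]
force: [0.4, -0.3, 2.3]
grip_width: 0.236
grip_force: 48.8
```

Emit:
step_arm(
  commands="0 0 0 0.3 0 0 0;0 0 0 0.5 0 0 0;0 0 0 0.7 0 0 0;0 0 0 0.9 0 0 0;0 0 0 0.95 0 0 0;0 0 0 0.95 0 0 0;0 0 0 0.95 0 0 0;0 0 0 0.95 0 0 0",
)

```text
time_s: 4.57
eef_pos: [611.8, -87.4, 74.0]
ee_rot: [0.0, 0.991, -0.133, 0.0]
force: [-1.1, 0.2, 6.5]
grip_width: 0.237
grip_force: 49.2
```

Emit:
step_arm(
  commands="0 0 -0.5 0 0 0 0;0 0 -1 0 0 0 0;0 0 -1.5 0 0 0 0;0 0 -2 0 0 0 0;0 0 -2.5 0 0 0 0;0 0 -3 0 0 0 0;0 0 -3.5 0 0 0 0;0 0 -4 0 0 0 0;0 0 -4 0 0 0 0",
)

```text
time_s: 5.32
eef_pos: [623.0, -48.4, 74.2]
ee_rot: [0.0, 0.991, -0.132, 0.001]
force: [1.0, 2.1, 5.7]
grip_width: 0.239
grip_force: 49.3
```

Emit:
step_arm(
  commands="0 0 -0.5 0 0 0 0;0 0 -1 0 0 0 0;0 0 -1.5 0 0 0 0;0 0 -2 0 0 0 0;0 0 -2.5 0 0 0 0;0 0 -3 0 0 0 0;0 0 -3.5 0 0 0 0;0 0 -4 0 0 0 0;0 0 -4.5 0 0 0 0;0 0 -5 0 0 0 0;0 0 -5.4 0 0 0 0;0 0 -5.6 0 0 0 0;0 0 -5.7 0 0 0 0;0 0 -5.8 0 0 0 0;0 0 -5.8 0 0 0 0;0 0 -5.8 0 0 0 0",
)

```text
time_s: 6.65
eef_pos: [638.7, 6.6, 74.6]
ee_rot: [0.0, 0.991, -0.133, 0.002]
force: [3.2, -2.2, 4.8]
grip_width: 0.236
grip_force: 49.1
```

Run:
```python
from h import *
s=sense(); print(s["time_s"],s["eef_pos"],s["force"])
cm=camera_model("wrist"); im=capture("wrist"); save(im,"w2.png")
for n in ("wrist","side"):
  if n=="side": im=capture(n); save(im,"s2.png"); cm=None
  for l,z in (("leg_cap",80),("leg_far_hole",50)):
    for r in spot_point(n,l)[:2]: print(n,l,r["score"],np.round(r["xy"],1),np.round(atz(n,r["xy"],z,cm),1))
```

```text
6.65 [638.70483567   6.63393854  74.56742598] [ 3.21727086 -2.20711228  4.84534543]
wrist leg_cap 0.59 [320.2 345.1] [635.5   7.4  80. ]
wrist leg_far_hole 0.93 [316.5 310.2] [635.2   9.2  50. ]
side leg_cap 0.53 [263.3 258.3] [636.4   2.7  80. ]
side leg_far_hole 0.98 [265.9 281.6] [633.4  10.5  50. ]
```

View pics/w2.png

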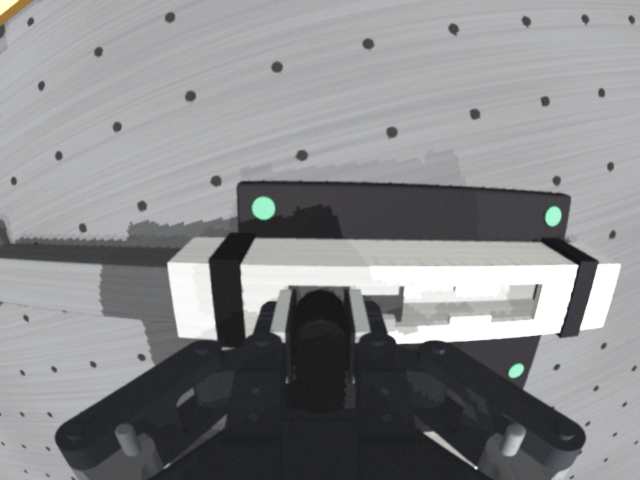

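The cap, still held down, is about 2 mm short of the far hole centre; the cap (320,345) lines up with the hole (316,310) and the strap at x≈230 is clear. I'll advance slightly, then let go.

Emit:
step_arm(
  commands="0 0 -0.1 0 0 0 0;0 0 -0.2 0 0 0 0;0 0 -0.2 0 0 0 0;0 0 -0.2 0 0 0 0",
)

```text
time_s: 7.28
eef_pos: [639.2, 8.5, 74.6]
ee_rot: [0.0, 0.991, -0.133, 0.002]
force: [3.8, -1.5, 5.6]
grip_width: 0.241
grip_force: 49.1
```

Emit:
step_arm(
  commands="0.42 0 0 0 0 0 0;0.42 0 0 0 0 0 0;0.42 0 0 0 0 0 0;0.42 0 0 0 0 0 0;0.42 0 0 0 0 0 0;0.42 0 0 0 0 0 0",
)

```text
time_s: 7.78
eef_pos: [637.8, 9.1, 73.6]
ee_rot: [-0.0, 0.991, -0.133, -0.0]
force: [-0.1, 0.4, 0.6]
grip_width: 0.421
grip_force: 0.0
```

Run:
```python
from h import *
s=sense(); print(s["time_s"],s["eef_pos"],s["force"],s["grip_width"])
im=capture("side"); 
for r in spot_point("side","leg_cap")[:2]: print(r["score"],np.round(r["xy"],1),np.round(atz("side",r["xy"],90),1))
old=cv2.imread("pics/s2.png")[:,:,::-1]
save(np.hstack([cv2.resize(i[190:340,180:330],(400,400),interpolation=cv2.INTER_CUBIC) for i in (old,im)]),"s3.png")
```

```text
7.7833 [637.83495333   9.13817328  73.57357093] [-0.10973753  0.35534954  0.59169408] 0.42068532017595006
0.75 [262.4 252.5] [636.5   4.   90. ]
```

View pics/s3.png

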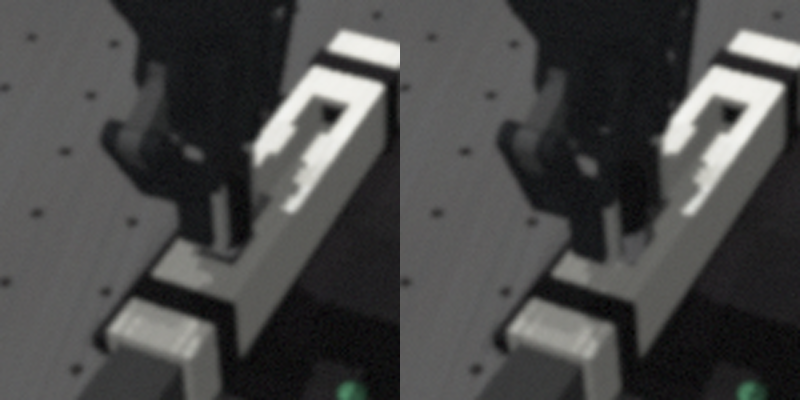

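After letting go, the grey shoulder shows under the cap (right crop, about (632,245)), so it appears to have popped up. I'll lift clear and check.

Emit:
step_arm(
  commands="0.42 0 0 -1 0 0 0;0.42 0 0 -3 0 0 0;0.42 0 0 -6 0 0 0;0.42 0 0 -10 0 0 0;0.42 0 0 -14 0 0 0;0.42 -4 0 -16 0 0 0;0.42 -8 0 -16 0 0 0;0.42 -12 0 -16 0 0 0;0.42 -15 0 -16 0 0 0;0.42 -15 0 -16 0 0 0;0.42 -15 0 -16 0 0 0",
)

```text
time_s: 8.8
eef_pos: [492.7, 48.9, 235.2]
ee_rot: [-0.0, 0.991, -0.132, 0.001]
force: [-0.2, -0.4, 0.0]
grip_width: 0.421
grip_force: 0.0
```

Run:
```python
from h import *
s=sense(); print(s["time_s"],s["eef_pos"],s["force"])
im={n:capture(n) for n in ("side","top")}
P={}
for n in im:
    r=spot_point(n,"leg_cap"); print(n,[(x["score"],np.round(x["xy"],1)) for x in r[:2]]); 
    if r: P[n]=ray(n,r[0]["xy"]); print(atz(n,r[0]["xy"],90))
if len(P)==2: print(tri(P["side"],P["top"]))
old=cv2.imread("pics/side0.png")[:,:,::-1]
save(np.hstack([cv2.resize(i[180:380,200:460],(400,308),interpolation=cv2.INTER_CUBIC) for i in (old,im["side"])]),"s4.png")
```

```text
8.8 [492.69272619  48.87354779 235.15747193] [-0.18752153 -0.42253833  0.00148456]
side [(0.89, array([262.1, 254.3]))]
[636.21478815   7.1851122   90.        ]
top [(0.73, array([283.7, 162. ]))]
[635.38471204   6.66681913  90.        ]
(array([635.93106426,   6.71472457,  89.50685393]), np.float64(0.8317473416639534))
```

View pics/s4.png

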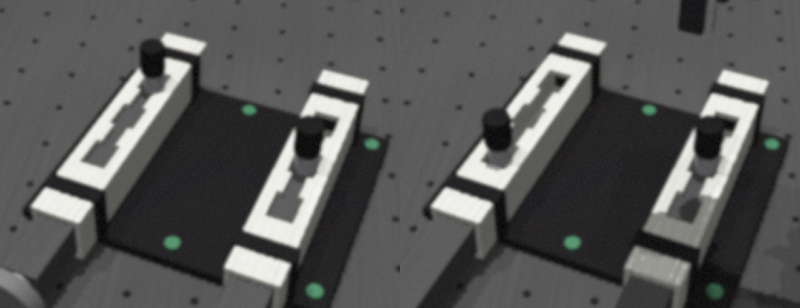

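The right-hand crop shows the cap at (497,130), standing up in the far hole with its shoulder visible. The two-camera fix puts the cap top at z 89.5 mm, against 90 mm when fully up. The other leg is unchanged and the arm is clear.

```bash
python3 -c "
from rig import *
print(finish_job())"
```

```text
the job is handed in; nothing more can be done
None
```

The round-footed leg's button is now fully up in the hole nearest the foot, the square-ended leg was left as it was, and the job was handed in at about 9 s of the 32 s allowed; no verdict came back.

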